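# Switch off the food mixer at its interlocked key bank

## Task

The bowl has been taken off the food mixer, but the square run key of its drive base is still latched down. Press the round off key all the way down so that it stays down and the square key pops up, without pressing the long pulse key; let go when you are done.

Things in the scene. Friction and masses are not known exactly. Their poses are not given: they have to be found in the camera images.
- off_key_top (a point): Centre of the top of the round off key, the one to press: aluminium disc 40 mm across, in a row of three keys 52 mm apart, order varying, on the front deck of the grey mixer base (230 deep, 200 wide; deck 68 mm above the worktop, rear half 86 mm, black coupling 108 mm). Point starts 86 mm above the worktop, moves with the key. Axes: x to the mixer's back, y along the row, z up.
- off_key (a joint): Travel of the round off key, m: 0 up (top 18 mm above the deck), 0.012 fully down on a hard stop (top 6 mm above the deck). Starts up. Interlocked with the run key: as one goes down the other comes up. Pressing takes about 2 N at first, less towards half-way; past half-way it snaps down by itself and stays down when let go.
- run_key (a joint): Travel of the square run key, m (aluminium, 38 x 38 mm): 0 up, 0.012 fully down. It starts latched down, its top 12 mm lower than the two others, and pops up when the off key goes down. A salt shaker (90 mm high) and a jam jar (84 mm) stand on the worktop beside the two ends of the row of keys, over 30 mm from the keys.
- pulse_key (a joint): Travel of the long pulse key, m (aluminium, 38 mm along the row, 70 mm front to back, as high as the others when up): 0 up, 0.012 fully down. Sprung (1.5 to 4.5 N), it does not latch. It starts up and must not be pressed.

How it is judged:
By the outcome, as a careful person would: the job done as asked, in the order asked, and still so for the second after the job is handed in, with the robot touching nothing.
It also fails if it takes over 22 s, if anything falls off the work surface, if the arm or the gripper's body presses on something with over 40 N, if the wrist force passes 120 N, or if a joint passes its speed limit or range.

## Robot

A 6-joint arm with a two-finger parallel gripper is mounted at the origin on a cart in front of the work surface, level with it; the furniture and walls round the work are solid. World frame = base frame: x ahead of the robot, y to its left, z up, the work surface at z = 0. Lengths are in m, angles in rad, forces in N, time in s.
With the tool pointing down it reaches from about 0.375 to 0.975 m from the base axis. Payload 3.8 kg.
Tool frame: the origin (TCP) lies on the centre line of the jaws, within the pads' length; the fingertips stand 8 mm ahead of it and the grasp point (between the pads) lies 11 mm behind it; z points along the fingers, y is the line along which they close (so a half turn about z gives the same grasp; the last joint's range is limited). The gripper opens to 88 mm and grips with 3 to 60 N. Pads are 18 mm wide; open, the fingers measure 123 mm over their backs; the gripper's body (75 mm by 187 mm) begins 45 mm behind the grasp point.
Start: joints at [1.181, 0.264, 1.604, -0, 1.274, -0.037], TCP at [0.233, 0.633, 0.247] pointing down, gripper open.
Joint ranges: [-2.63, 2.63], [-0.94, 2.18], [0.31, 2.57], [-1.31, 4.45], [0, 2.66], [-2.55, 2.55]. Speed limits (rad/s): [2.57, 2.57, 3.14, 3.14, 3.14, 3.14].

## Interface

Orientations are given as a rotation vector (axis times angle).
In Python, from plant import * gives the robot as it stands. Calls block until the motion is done:
- reach(position, orientation): joint-space move of the TCP to a pose.
- move_linear(position, rot=None, vel=0.15, contact_N=None): straight line of the TCP; rot=None keeps the orientation; vel is the mean speed in m/s. With contact_N (N) it stops when the force on the tool has changed by that much, and returns True; else False.
- goto_joints(angles): joint-space move.
- grip(opening): finger opening in m; the grip force is fixed at half the most; returns when the fingers have stopped.
- pause(seconds).
- ik(position, orientation): joint angles nearest the present ones, or None.
- get_image(name): name is "side" or "top" or "wrist"; returns a dict with "pixels" (420x560x3 uint8, red, green, blue), "mtx" (3x3 intrinsics, pixels), "distortion" ([k1, k2, p1, p2, k3] as OpenCV has them; the pictures are not rectified), "extrinsics" (4x4, takes a point from camera to world coordinates); the wrist camera has in their place "mount" (4x4, takes a point from camera to tool coordinates, whose origin is the TCP and whose axes are the flange's). Camera axes: x right, y up, looking along -z (the intrinsics and any distortion apply to the point x, -y, -z); pixel columns grow to the right and rows downward; lengths in m; the calibration is good to about 2 mm. A picture is of the moment at which its call begins: read the wrist's pose just before it. There is no depth.
A pose or a line that the arm cannot do raises Unreachable and nothing moves.
- hand_in(): hands the job in; it is judged then, once.
Readings, each from a call of its own:
- read_clock(): time.
- read_joint_pos(): joint angles.
- read_joint_vel(): joint speeds.
- read_joint_efforts(): joint torques, N m.
- read_tcp_pos(): TCP position.
- read_orientation(): TCP orientation.
- read_ft_force(): force on the tool from outside, world axes, zero at the start.
- read_torque(): the same for the moment, N m.
- read_finger_gap(): finger opening in m.
- read_gripper_force(): force on a finger pad.
Only numpy, scipy, OpenCV 4.12 (cv2) and the standard library are available. Lean on these libraries where they do the work, as an engineer would, in place of code of your own. Each camera call takes 0.05 s, during which the arm holds its last target. There are 200 camera calls.

## Working session

There is one attempt and no reset: what is moved stays moved. The work goes in short steps, each a Python script; the robot and the scene stay as the last script left them, time stands still between calls to the robot, and variables do not carry over. Pictures are saved under pics/ and viewed, at most 10 in all, crops included, and the job is handed in when it is done.

```bash
mkdir -p pics; python3 - <<'E'
from plant import *
import cv2,pickle
d={}
for n in("side","top"):
    i=get_image(n);d[n]=i;cv2.imwrite(f"pics/{n}0.png",i["pixels"][:,:,::-1])
pickle.dump(d,open("d.pkl","wb"));print(read_clock(),read_orientation())
E
```

```text
0.1 [-5.51221122e-01 -3.09243541e+00  3.08666126e-03]
```

View pics/top0.png

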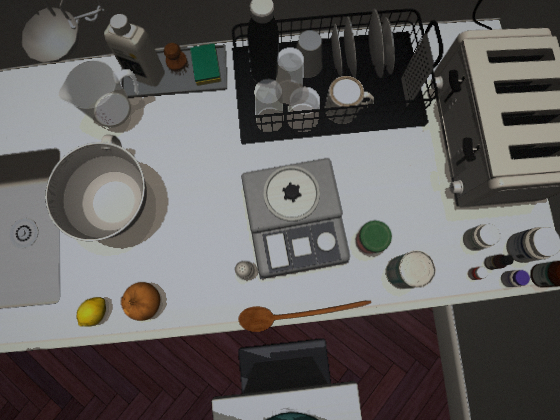

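View pics/side0.png

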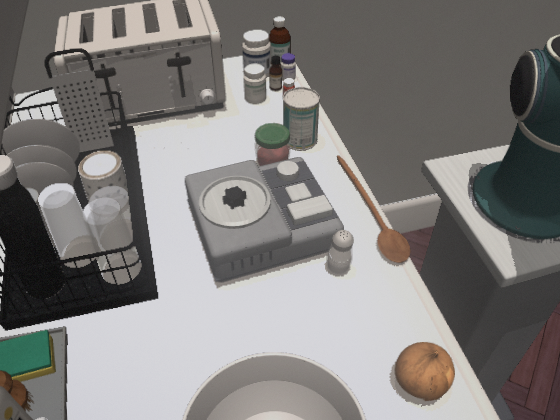

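The top view shows the three keys, with the pulse key at (277,250), the recessed run key at (302,246) and the round off key at (326,241). The jar is at (375,237). In the side view the off key is at (288,168), the run key at (299,190) and the pulse key at (309,207).

```bash
cat > h.py <<'E'
import numpy as np,cv2
def rayplane(i,uv,z,E=None):
    E=i["extrinsics"] if E is None else E
    n=cv2.undistortPoints(np.array([[uv]],float),np.array(i["mtx"]),np.array(i["distortion"]))[0,0]
    E=np.array(E);r=E[:3,:3]@[n[0],-n[1],-1];o=E[:3,3]
    return o+r*(z-o[2])/r[2]
E
python3 - <<'E'
from h import *
import pickle
d=pickle.load(open("d.pkl","rb"))
for n,L in(("top",[("off",326,241,.086),("run",302,246,.074),("pulse",277,250,.086),("jar",375,237,.084)]),("side",[("off",288,168,.086),("run",299,190,.074),("pulse",309,207,.086)])):
    for k,u,v,z in L: print(n,k,rayplane(d[n],(u,v),z).round(4))
c=lambda im,x,y,w,h,s:cv2.resize(im[y:y+h,x:x+w,::-1],None,fx=s,fy=s,interpolation=cv2.INTER_CUBIC)
a=c(d["top"]["pixels"],250,215,100,60,4);b=c(d["side"]["pixels"],250,150,100,75,4)
cv2.imwrite("pics/crop.png",np.hstack([cv2.copyMakeBorder(a,0,60,0,0,0),b]))
E
```

```text
top off [ 0.4548 -0.1222  0.086 ]
top run [ 0.4515 -0.0718  0.074 ]
top pulse [ 0.4476 -0.0183  0.086 ]
top jar [ 0.4517 -0.2264  0.084 ]
side off [ 0.4546 -0.1167  0.086 ]
side run [ 0.4487 -0.0688  0.074 ]
side pulse [ 0.4488 -0.0134  0.086 ]
```

View pics/crop.png

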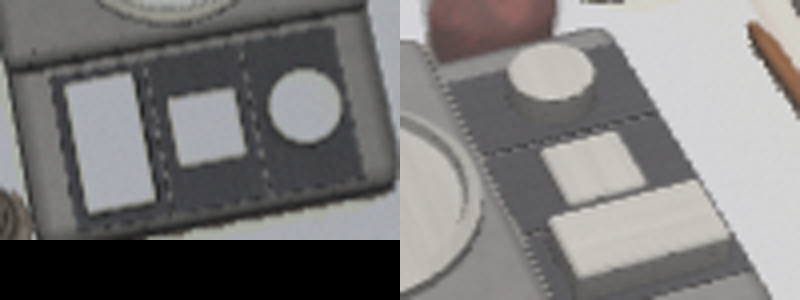

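The crop gives centres of (326.2,241.2) in the top view and (287.8,168) in the side view, so the off key is at about (0.455,-0.120). The spacing agrees with the 52 mm pitch. I'll close the fingers, move above the key and take one wrist look.

```bash
python3 - <<'E'
from plant import *
from h import *
import pickle
from scipy.spatial.transform import Rotation as R
a=np.radians(47);rv=np.pi*np.array([np.cos(a),np.sin(a),0])
print(ik([.455,-.120,.2],rv),ik([.455,-.12,.08],rv))
grip(0.0)
reach([.455,-.120,.2],rv)
p=read_tcp_pos();o=read_orientation();i=get_image("wrist")
T=np.eye(4);T[:3,:3]=R.from_rotvec(o).as_matrix();T[:3,3]=p
pickle.dump((i,T@np.array(i["mount"])),open("w.pkl","wb"))
cv2.imwrite("pics/w.png",i["pixels"][:,:,::-1]);print(p,o,read_clock(),read_finger_gap())
E
```

```text
[-3.10805154e-01 -9.34923837e-02  2.07875296e+00 -4.44089210e-16
  1.15633208e+00 -3.80618324e-01] [-3.10805154e-01  4.98892430e-02  2.18682581e+00 -4.44089210e-16
  9.04877598e-01 -3.80618324e-01]
[ 0.45534047 -0.11950125  0.20007917] [2.14137567e+00 2.29863534e+00 3.60127693e-04] 4.225 0.0006162232868274139
```

View pics/w.png

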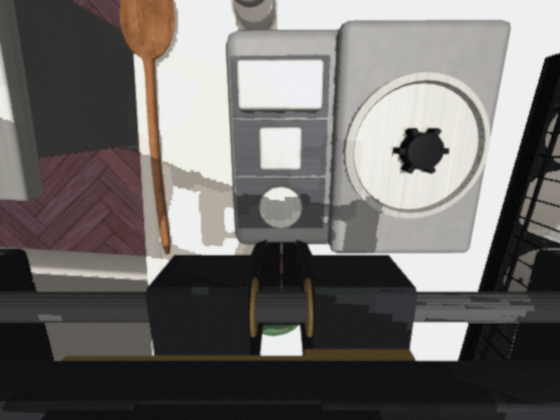

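The wrist view shows the pulse key at (280,84), the run key at (280,148) and the off key at (280,208). The mixer axes line up with the tool.

```bash
python3 - <<'E'
from h import *
import pickle
i,E=pickle.load(open("w.pkl","rb"))
for k,v,z in(("off",207.5,.086),("run",148,.074),("pulse",84,.086)): print(k,rayplane(i,(280.5,v),z,E).round(4))
E
```

```text
off [ 0.4556 -0.1204  0.086 ]
run [ 0.452  -0.0688  0.074 ]
pulse [ 0.4484 -0.0176  0.086 ]
```

All three views agree and the pitch is right. Pressing at (0.4555,-0.120).

```bash
python3 - <<'E'
from plant import *
import cv2
x,y=.4555,-.1202
move_linear([x,y,.104],vel=.08)
f0=read_ft_force()
c=move_linear([x,y,.077],vel=.02,contact_N=10)
print(c,read_tcp_pos(),read_ft_force()-f0,read_clock())
pause(.2)
move_linear([x,y,.2],vel=.1)
print(read_clock())
a=get_image("side")["pixels"];b=get_image("wrist")["pixels"]
c=lambda im,x,y:cv2.resize(im[y:y+150,x:x+100,::-1],None,fx=4,fy=4,interpolation=cv2.INTER_CUBIC)
cv2.imwrite("pics/after.png",cv2.hconcat([c(a,250,130),c(b,230,40)]))
E
```

```text
True [ 0.45532842 -0.1201444   0.08233023] [-1.22510999  0.65162842  4.96053545] 6.5833
8.1167
```

View pics/after.png

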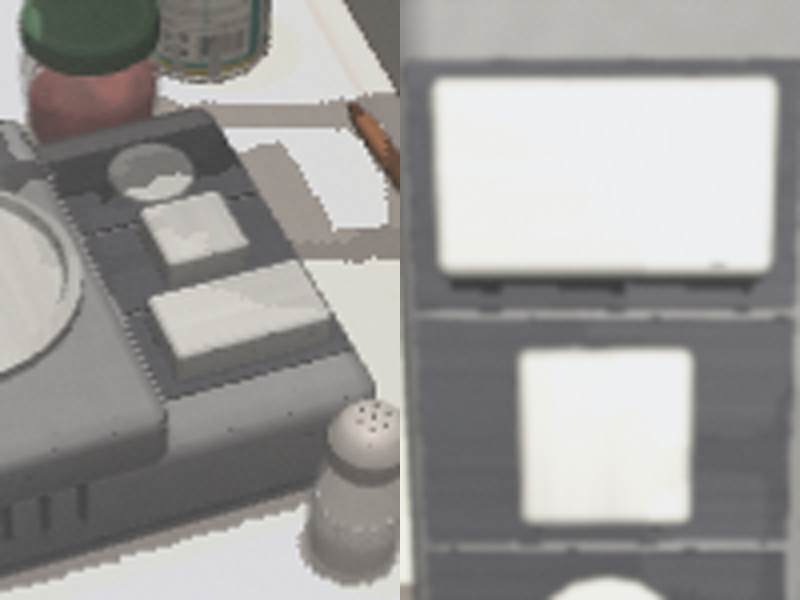

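The side crop shows the off key down (150,170), the run key popped up (195,230) and the pulse key still up (240,315). The gripper is clear of everything.

```bash
python3 -c "
from plant import *
print(hand_in())"
```

```text
the job is handed in; nothing more can be done
None
```

The round off key is pressed down and staying down, the square run key has popped up, the pulse key was not touched, and the job is handed in with the arm clear, at about 8 s on the clock.

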